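# Load the jar warmer and set its thermostat dial

### The arm

A 6-joint arm with a two-finger parallel gripper is mounted at the origin on a cart in front of the work surface, level with it; the furniture and walls round the work are solid. World frame = base frame: x ahead of the robot, y to its left, z up, the work surface at z = 0. Lengths are in mm, angles in rad, forces in N, time in s.
With the tool pointing down it reaches from about 275 to 825 mm from the base axis. Payload 5.2 kg.
Tool frame: the origin (TCP) lies between the finger pads, 19 mm behind the fingertips; this is the grasp point; z points along the fingers, y is the line along which they close (so a half turn about z gives the same grasp; the last joint's range is limited). The gripper opens to 93 mm and grips with 3 to 60 N. Pads are 15 mm wide; open, the fingers measure 128 mm over their backs; the gripper's body (75 mm by 188 mm) begins 65 mm behind the grasp point.
Start: joints at [-1.532, 0.259, 1.535, -0, 1.348, -0.203], TCP at [131.719, -533.999, 237.453] pointing down, gripper open.
Joint ranges: [-3.14, 3.14], [-0.91, 2.08], [0.19, 2.58], [-1.22, 4.36], [0.22, 2.71], [-3.12, 3.12]. Speed limits (rad/s): [2.57, 2.57, 3.14, 3.14, 3.14, 3.14].

### API

Orientations are given as a unit quaternion [w, x, y, z].
In Python, from rig import sense, get_image, camera_params, finish_job gives the robot as it stands.
- The arm moves only by the tool move_arm, never from a script. Its argument "commands" is a list of rows, each a list of 6 numbers: the shift along the tool's x, y, z normalised to -1 to 1, where 1 is 0.05 m, then the turn, a rotation vector about the tool's x, y, z normalised to -1 to 1, where 1 is 60 degrees. A call has exactly 5 rows; each row shifts and turns the commanded pose from where the row before left it, along the tool's axes as they then stand; what a row does not reach is not made up. A row lasts 1/10 s, in which the tool goes at most 50 mm and 8.59 degrees, less where a joint would pass 70% of its speed; a pose out of reach is approached as far as the arm can. A call with a number of a shift or a turn outside -1 to 1 is refused whole. A call with a gripper value outside its range is refused whole. "grip" is the closure, from -1 (fully open) to 1 (shut), set as the call begins (left out, the last holds). The fingers move at their own pace and stop on an object; the grip force is fixed at half the most. Time passes only in rows, so rows that do not move let the fingers close, or fill a call up. It gives the time, the measured TCP pose, the force, the opening and the grip force at its end, in the units of the state.
- sense(): the state, without advancing time (a new reading comes with each control period).
- get_image(name): name is "side" or "top" or "wrist"; returns the picture (420x560x3 uint8, red, green, blue); there is no depth.
- camera_params(name): a dict with "K" (3x3 intrinsics, pixels), "R" (3x3) and "t" (3): a world point X has camera coordinates R X + t. Camera axes: x right, y down, z forward; pixel columns grow to the right and rows downward; lengths in mm; the calibration is good to about 2 mm. A picture is of the moment at which its call begins: read the wrist's pose just before it. camera_params takes no time and is no camera call; for the wrist camera it gives the pose at the moment of the call.
- finish_job(): hands the job in; it is judged then, once.
The state is a dict: "time_s": time; "joint_pos": joint angles; "joint_velocities": joint speeds; "effort": joint torques, N m; "eef_pos": TCP position; "tcp_rot": TCP orientation; "ft_force": force on the tool from outside, world axes, zero at the start; "moment": the same for the moment, N m; "width": finger opening in mm; "grip_force": force on a finger pad.
Only numpy, scipy, OpenCV 4.12 (cv2) and the standard library are available. Lean on these libraries where they do the work, as an engineer would, in place of code of your own. Each camera call takes 0.05 s, during which the arm holds its last target. There are 200 camera calls.

### The job

Get the jar warmer ready: take the jam jar that stands near the front edge of the worktop and stand it upright on the warmer's round metal plate, gently and with its whole base on the plate, and let go of it. Then turn the dial on the warmer's sloping panel until its white pointer line points straight at the small brass marker clip on the scale. Leave the marker clip and the other things on the worktop where they are.

Things in the scene. Friction and masses are not known exactly. Their poses are not given: they have to be found in the camera images.
- jam_jar: closed glass jam jar with a white lid and a fruit label, 63 mm across the glass body (the lid 64 mm), 94 mm tall, 0.33 kg; origin at the centre of its underside, z up. It stands left or right of the warmer near the front edge of the worktop (another one far back in the corner belongs to the room); it and two spice tins may have one another's places.
- warmer: jar warmer, fixed to the worktop; grey housing 130 mm deep (x) by 225 mm wide (y); at its left (+y) a low platform 42 mm high with the plate, at its right (-y) a wedge 80 mm high at the back whose front slopes at 35 degrees towards the robot and carries the dial. Origin at the centre of its underside, x to its back, y to its left, z up.
- plate (a point): centre of the top face of the warmer's round flat aluminium plate (95 mm across, 48 mm above the worktop, standing 6 mm proud of the platform)
- dial_grip (a point): on the dial's axis, where the TCP goes to grip the dial: a black disc 66 mm wide with an upright bar 60 long, 15 thick; the bar's top is 7 mm above this point along the axis, its foot 22 mm below, the panel 34.5 mm below. Axes: z out of the panel along the axis (35 degrees from vertical, towards the robot's side), x along the bar to its pointer end, y across it (fingers close along y)
- dial_pointer (a point): point that turns with the dial, 41 mm from its axis in the direction of the pointer (white line on the bar), at the level of the scale; meets marker_tip when the dial is set right
- marker_tip (a point): point on the brass marker clip, 41 mm from the dial's axis; the clip is 5 mm wide, reaches from 36 to 54 mm from the axis and stands 10 mm above the panel face at most; it sits too tightly to be pushed by accident
- dial (a joint): angle of the dial in rad, 0 to 4.71: 0 = pointer at the lower left end of the scale (135 degrees anticlockwise from the uphill direction), growing as the dial turns clockwise as seen from outside. Turns freely against a friction of about 0.08 N m, stays where it is left. White ticks every 15 degrees, longer ones every 45.
- marker (a joint): angle of the marker clip on the same scale, same zero and direction as the dial: the dial is set right when both joints are equal
- tin_a: bystander: red spice tin, 57 mm across, 68 mm tall, origin at its underside
- tin_b: bystander: green spice tin, 57 mm across, 68 mm tall, origin at its underside
- cream_jug: bystander: yellow cream jug, 67 by 103 mm with its handle, 85 mm tall, origin at its underside, at the far left
- tumbler: bystander: clear glass tumbler, 77 mm across, 89 mm tall, origin at its underside, at the back
Things that resemble listed ones, but are neither listed nor needed, are in the scene too. Several things have the shape of the jam_jar; the one meant has the colours described above.

How it is judged:
By the outcome, as a careful person would: the job done as asked, in the order asked, and still so for the second after the job is handed in, with the robot touching nothing.
It also fails if it takes over 72 s, if anything falls off the work surface, if the arm or the gripper's body presses on something with over 40 N, if the wrist force passes 120 N, or if a joint passes its speed limit or range.

## Working session

There is one attempt and no reset: what is moved stays moved. The work goes in short steps, Python scripts to look and compute and a tool call to move; the robot and the scene stay as the last step left them, time stands still between calls to the robot, and variables do not carry over. Pictures are saved under pics/ and viewed, at most 10 in all, crops included, and the job is handed in when it is done.

Besides the shell and the picture viewer there is one more tool, called by a JSON object that holds its "fn" and its "kwargs". move_arm: Moves the arm, as the interface text tells. Its arguments: {"type":"object","properties":{"commands":{"type":"array"},"grip":{"type":"number"}},"required":["commands"]}

```bash
mkdir -p pics; ls; python3 - <<'E'
from rig import *
import cv2,numpy as np
for n in("side","top"):
    cv2.imwrite(f"pics/{n}0.png",cv2.cvtColor(get_image(n),cv2.COLOR_RGB2BGR)); p=camera_params(n); print(n,np.round(p["K"],1).tolist(),np.round(p["R"],4).tolist(),np.round(p["t"],1).tolist())
s=sense();print({k:np.round(v,3) for k,v in s.items()})
E
```

```text
pics
side [[398.8, 0.0, 277.0], [0.0, 398.8, 207.4], [0.0, 0.0, 1.0]] [[0.9411, -0.3375, -0.0211], [-0.2342, -0.6056, -0.7605], [0.2439, 0.7207, -0.649]] [-629.6, 158.4, 1533.6]
top [[495.2, 0.0, 277.8], [0.0, 495.2, 214.2], [0.0, 0.0, 1.0]] [[0.0011, -1.0, -0.0052], [-0.9827, -0.0001, -0.1851], [0.1851, 0.0053, -0.9827]] [-77.7, 665.5, 1573.6]
{'time_s': np.float64(0.1), 'joint_pos': array([-1.532,  0.259,  1.536, -0.   ,  1.348, -0.203]), 'joint_velocities': array([ 0.001, -0.001, -0.001, -0.   ,  0.001, -0.001]), 'effort': array([ 2.0000e-03, -4.3821e+01, -2.8464e+01,  7.2000e-02,  3.6000e-02,
       -0.0000e+00]), 'eef_pos': array([ 131.705, -533.535,  236.718]), 'tcp_rot': array([-0.001,  0.993,  0.121,  0.   ]), 'ft_force': array([-0.197,  0.396, -0.564]), 'moment': array([ 0.025, -0.003, -0.006]), 'grip_force': np.float64(0.0), 'width': np.float64(92.634)}
```

View pics/side0.png

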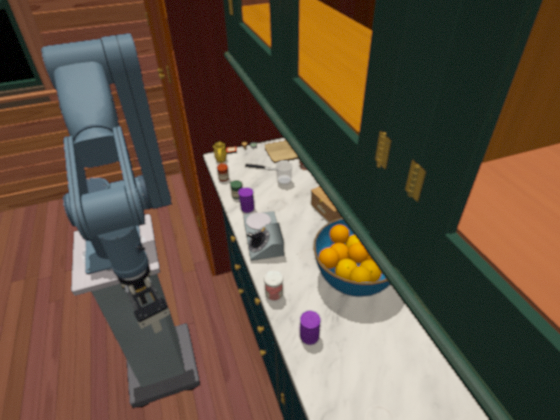

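View pics/top0.png

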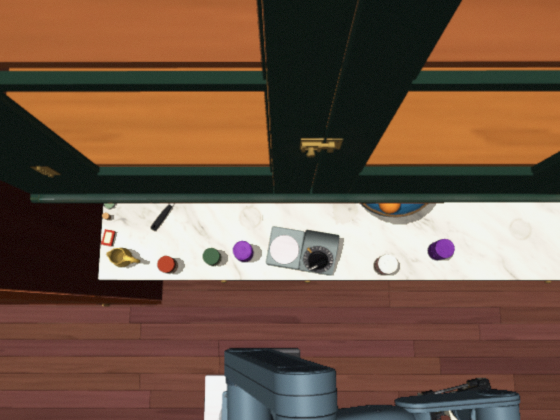

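The side view shows a white-lidded jar at about (274,286), purple jar-shaped ones at (310,327) and (246,200), and the warmer at (263,238). In the top view the white lid is at (387,265), the purple ones at (441,249) and (243,252), the plate at (285,249) and the dial at (319,260). The white-lidded one fits the description, and I'll confirm it in an enlarged crop.

```bash
python3 - <<'E'
import cv2,numpy as np
s=cv2.imread("pics/side0.png");t=cv2.imread("pics/top0.png")
a=cv2.resize(s[205:305,235:335],(400,400),interpolation=cv2.INTER_CUBIC)
# top: x 260..410, y 220..285
b=cv2.resize(t[220:285,260:410],(800,347)[:2] if 0 else (750,325),interpolation=cv2.INTER_CUBIC)
c=np.zeros((600,800,3),np.uint8)
c[:325,:750]=b
c[330:600,:400]=cv2.resize(s[205:272,235:335],(400,268)).repeat(1,0)[:270] if 0 else cv2.resize(s[205:272,235:335],(400,270),interpolation=cv2.INTER_CUBIC)
c[330:600,400:]=cv2.resize(s[255:322,240:340],(400,270),interpolation=cv2.INTER_CUBIC)
cv2.imwrite("pics/crop1.png",c)
E
```

```text
(no output)
```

View pics/crop1.png

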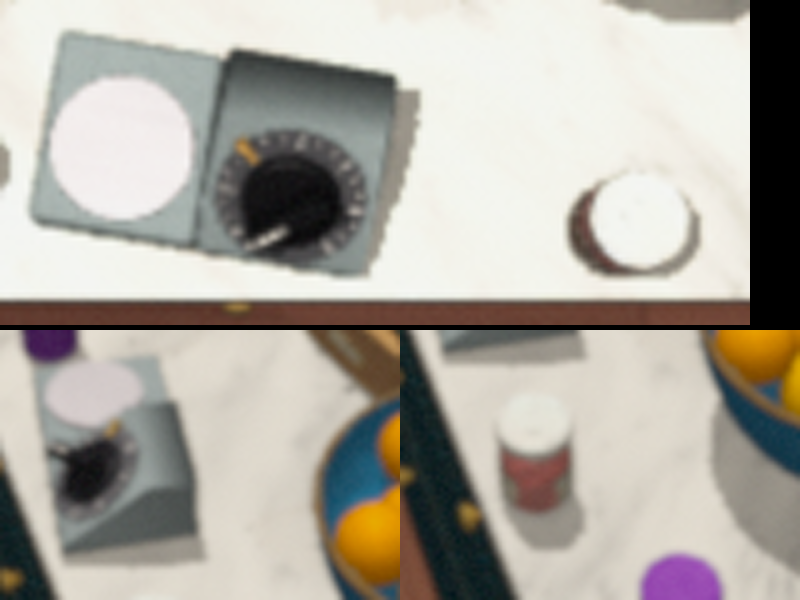

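The jar at crop (641,222) is confirmed: white lid, red fruit label. The plate is at (121,148), the dial axis near (290,195), and the marker clip at (247,152), up and left. The pointer line is at (268,236), lower left.

```bash
cat > h.py <<'E'
import numpy as np,cv2
from rig import *
from scipy.spatial.transform import Rotation as Ro
def P(p): return p["K"]@np.c_[p["R"],p["t"]]
def tri(ps,uv):
    A=[]
    for p,(u,v) in zip(ps,uv):
        M=P(p);A+=[u*M[2]-M[0],v*M[2]-M[1]]
    A=np.array(A);A/=np.linalg.norm(A[:,:3],axis=1)[:,None]
    return np.linalg.lstsq(A[:,:3],-A[:,3],rcond=None)[0]
def onz(p,uv,z):
    K,R,t=[np.array(p[k]) for k in("K","R","t")]
    d=R.T@np.linalg.solve(K,[*uv,1]);c=-R.T@t
    return c+d*(z-c[2])/d[2]
def proj(p,X):
    q=P(p)@np.r_[X,1];return q[:2]/q[2]
E
python3 - <<'E'
from h import *
S,T=camera_params("side"),camera_params("top")
np.set_printoptions(precision=1,suppress=True)
print("jar lid",tri([T,S],[(387.8,264.),(273.5,275.6)]),onz(T,(387.8,264),94),onz(S,(273.5,275.6),94))
print("plate",tri([T,S],[(283.8,249.2),(258.2,220.6)]),onz(T,(283.8,249.2),48))
f=lambda u,v:(260+u/5-.4,220+v/5-.4)
print("fl,bl",onz(T,f(33,220),42),onz(T,f(65,32),42))
print("edge",onz(T,(320,280),0), "wrist",{k:np.round(v,3).tolist() for k,v in camera_params("wrist").items()})
print("side cam",-np.array(S["R"]).T@S["t"])
E
```

```text
jar lid [ 502.2 -425.6  102.6] [ 498.6 -426.6   94. ] [ 508.7 -419.1   94. ]
plate [553.8 -97.4  46. ] [551. -97.  48.]
fl,bl [504.2 -39.2  42. ] [629.2 -59.8  42. ]
edge [ 453.2 -218.2    0. ] wrist {'K': [[313.683, 0.0, 281.628], [0.0, 313.683, 215.643], [0.0, 0.0, 1.0]], 'R': [[0.24, -0.971, -0.002], [-0.942, -0.234, 0.239], [-0.233, -0.056, -0.971]], 't': [-549.728, -28.281, 390.426]}
side cam [  255.6 -1221.8  1102.5]
```

The triangulated jar top (z about 100) and plate (z about 46) agree with the given heights. The warmer yaw is about -9°. Next I'm moving to where the wrist camera sees both.

{"fn": "move_arm", "kwargs": {"commands": [[0.68,-0.25,-0.03,0,0,0],[0.68,-0.25,-0.03,0,0,0],[0.68,-0.25,-0.03,0,0,0],[0.68,-0.25,-0.03,0,0,0],[0.68,-0.25,-0.03,0,0,0]], "grip": -1}}

```text
time_s: 0.6
eef_pos: [282.7, -431.4, 244.6]
tcp_rot: [-0.0, 0.993, 0.12, -0.0]
ft_force: [0.3, -0.9, 0.3]
width: 92.4
grip_force: 0.0
```

{"fn": "move_arm", "kwargs": {"commands": [[0.68,-0.25,-0.03,0,0,0],[0.68,-0.25,-0.03,0,0,0],[0.68,-0.25,-0.03,0,0,0],[0.68,-0.25,-0.03,0,0,0],[0.68,-0.25,-0.03,0,0,0]]}}

```text
time_s: 1.1
eef_pos: [432.9, -330.0, 252.1]
tcp_rot: [-0.0, 0.993, 0.121, -0.0]
ft_force: [0.3, -0.6, -0.6]
width: 93.0
grip_force: 0.0
```

{"fn": "move_arm", "kwargs": {"commands": [[0,0,0,0,0,0],[0,0,0,0,0,0],[0,0,0,0,0,0],[0,0,0,0,0,0],[0,0,0,0,0,0]]}}

```text
time_s: 1.6
eef_pos: [431.1, -332.0, 252.4]
tcp_rot: [-0.0, 0.993, 0.12, -0.0]
ft_force: [-0.1, -0.7, 0.2]
width: 93.2
grip_force: 0.0
```

```bash
cat >> h.py <<'E'
import pickle
def snap(name,out):
    s=sense();p=camera_params(name);im=cv2.cvtColor(get_image(name),cv2.COLOR_RGB2BGR)
    cv2.imwrite(f"pics/{out}.png",im);pickle.dump((s,p),open(f"pics/{out}.pkl","wb"));return s,p,im
E
python3 - <<'E'
from h import *
s,p,im=snap("wrist","w1");print(s["eef_pos"],s["tcp_rot"])
E
```

```text
[ 431.08226743 -331.96547104  252.39953814] [-3.36755523e-05  9.92803713e-01  1.19752984e-01 -1.00705617e-04]
```

View pics/w1.png

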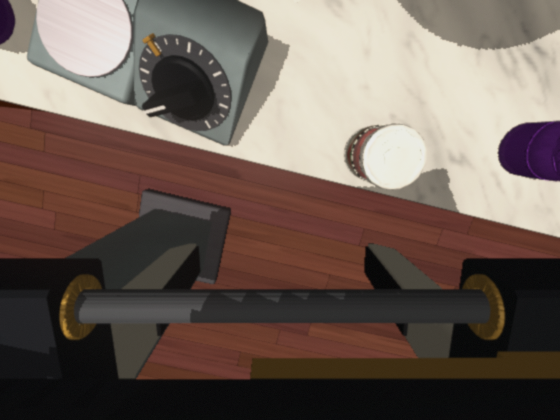

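The jar lid is centred at about (392,157), the plate at (84,28), the dial disc at about (186,84), the clip at (152,45) and the pointer line at (158,111).

```bash
python3 - <<'E'
from h import *
np.set_printoptions(precision=1,suppress=True)
s,W=pickle.load(open("pics/w1.pkl","rb"));S,T=camera_params("side"),camera_params("top")
im=cv2.imread("pics/w1.png")
m=(im.min(2)>215).astype(np.uint8);m[:, :340]=0;m[:,440:]=0;m[:110]=0;m[200:]=0
l,_=cv2.connectedComponents(m);k=l[157,392];c,_h=cv2.findContours((l==k).astype(np.uint8),0,2)
e=cv2.fitEllipse(c[0]);print(e)
print("jar W94",onz(W,(392.5,157),94),onz(W,e[0],94),"tri",tri([T,W],[(387.8,264),(392.5,157)]))
print("tri3",tri([T,W,S],[(387.8,264),(392.5,157),(273.5,275.6)]))
for r in(-32,32):pass
print("plate W48",onz(W,(84,28),48),tri([T,W],[(283.8,249.2),(84,28)]))
print("base front corners", onz(W,(29,60),42),onz(W,(132,102),42))
R=Ro.from_quat(np.roll(s["tcp_rot"],-1)).as_matrix()
d=np.array([500,-424,200])-s["eef_pos"];print(R.T@d)
E
```

```text
Traceback (most recent call last):
TypeError: 'int' object is not subscriptable
```

```bash
python3 - <<'E'
from h import *
np.set_printoptions(precision=1,suppress=True)
s,W=pickle.load(open("pics/w1.pkl","rb"));S,T=camera_params("side"),camera_params("top")
print("jar W94",onz(W,(392.5,157),94),"tri",tri([T,W],[(387.8,264),(392.5,157)]))
print("tri3",tri([T,W,S],[(387.8,264),(392.5,157),(273.5,275.6)]))
a,b=onz(W,(359,157),94),onz(W,(426,157),94);print("lid width",np.linalg.norm(a-b))
print("plate W48",onz(W,(84,28),48),tri([T,W],[(283.8,249.2),(84,28)]))
print("front corners", onz(W,(29,60),42),onz(W,(132,102),42))
E
```

```text
jar W94 [ 503.9 -424.5   94. ] tri [ 503.  -433.7   65.3]
tri3 [ 502.9 -424.2  100.2]
lid width 64.45052324730214
plate W48 [552.8 -97.3  48. ] [551.8 -97.   48. ]
front corners [509.7 -40.3  42. ] [ 493.9 -150.6   42. ]
```

{"fn": "move_arm", "kwargs": {"commands": [[0.19,0.43,0.37,0,0,0],[0.19,0.43,0.37,0,0,0],[0.19,0.43,0.37,0,0,0],[0.19,0.43,0.37,0,0,0],[0.19,0.43,0.37,0,0,0]]}}

```text
time_s: 2.15
eef_pos: [503.8, -425.5, 159.2]
tcp_rot: [0.0, 0.993, 0.12, -0.0]
ft_force: [0.1, 0.1, 0.1]
width: 93.1
grip_force: 0.0
```

{"fn": "move_arm", "kwargs": {"commands": [[0,0,0,0,0,0],[0,0,0,0,0,0],[0,0,0,0,0,0],[0,0,0,0,0,0],[0,0,0,0,0,0]]}}

```text
time_s: 2.65
eef_pos: [503.8, -424.0, 161.4]
tcp_rot: [0.001, 0.993, 0.121, 0.001]
ft_force: [-0.2, -0.9, 0.2]
width: 92.8
grip_force: 0.0
```

```bash
python3 - <<'E'
from h import *
s,p,im=snap("wrist","w2");print(s["eef_pos"],s["tcp_rot"]);print(proj(p,[503,-424.5,94]),proj(p,s["eef_pos"]))
E
```

```text
[ 503.77135327 -424.04368082  161.4096598 ] [7.89393202e-04 9.92687582e-01 1.20708204e-01 5.19574275e-04]
[281.03881305 234.53621574] [280.48310404 272.26925992]
```

View pics/w2.png

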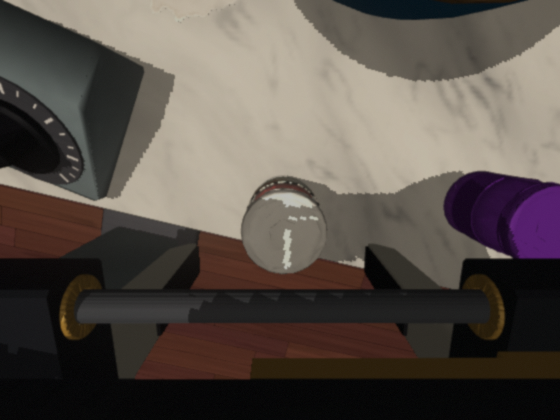

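Lid centre at (284,232), between the open fingers; about 2 mm of correction in tool x and y is needed. I'll check the height from the two wrist views first.

```bash
python3 - <<'E'
from h import *
W1,W2=[pickle.load(open(f"pics/w{i}.pkl","rb"))[1] for i in(1,2)]
print(tri([W1,W2],[(392.5,157),(284,232)]),onz(W2,(284,232),94))
E
```

```text
[ 503.98039276 -426.40181698   88.8938633 ] [ 505.35433493 -426.10510804   94.        ]
```

{"fn": "move_arm", "kwargs": {"commands": [[0.01,0.04,0.2,0,0,0],[0,0,0.3,0,0,0],[0,0,0.3,0,0,0],[0,0,0.3,0,0,0],[0,0,0.3,0,0,0]]}}

```text
time_s: 3.2
eef_pos: [504.5, -425.8, 88.3]
tcp_rot: [-0.0, 0.993, 0.121, -0.0]
ft_force: [0.2, -0.8, 0.5]
width: 92.9
grip_force: 0.0
```

{"fn": "move_arm", "kwargs": {"commands": [[0,0,0.3,0,0,0],[0,0,0.2,0,0,0],[0,0,0.12,0,0,0],[0,0,0,0,0,0],[0,0,0,0,0,0]]}}

```text
time_s: 3.7
eef_pos: [505.0, -426.3, 59.3]
tcp_rot: [0.0, 0.993, 0.121, 0.0]
ft_force: [1.0, 0.9, -0.0]
width: 92.9
grip_force: 0.0
```

{"fn": "move_arm", "kwargs": {"commands": [[0,0,0,0,0,0],[0,0,0,0,0,0],[0,0,0,0,0,0],[0,0,0,0,0,0],[0,0,0,0,0,0]], "grip": 1}}

```text
time_s: 4.2
eef_pos: [504.8, -426.0, 59.2]
tcp_rot: [0.0, 0.993, 0.121, 0.0]
ft_force: [-0.6, 0.7, 0.3]
width: 63.0
grip_force: 30.0
```

{"fn": "move_arm", "kwargs": {"commands": [[0,0,0,0,0,0],[0,0,0,0,0,0],[0,0,0,0,0,0],[0,0,0,0,0,0],[0,0,0,0,0,0]]}}

```text
time_s: 4.7
eef_pos: [504.8, -426.0, 59.2]
tcp_rot: [-0.0, 0.993, 0.121, 0.0]
ft_force: [-0.1, 0.8, 3.0]
width: 63.0
grip_force: 30.0
```

{"fn": "move_arm", "kwargs": {"commands": [[0,0,-0.2,0,0,0],[0,0,-0.5,0,0,0],[0,0,-0.7,0,0,0],[0,0,-0.7,0,0,0],[0,0,-0.5,0,0,0]]}}

```text
time_s: 5.2
eef_pos: [505.0, -426.6, 191.5]
tcp_rot: [0.001, 0.993, 0.121, 0.001]
ft_force: [0.1, 0.5, -2.9]
width: 62.7
grip_force: 30.0
```

{"fn": "move_arm", "kwargs": {"commands": [[0.08,-0.21,0,0,0,0],[0.17,-0.41,0,0,0,0],[0.25,-0.62,0,0,0,0],[0.25,-0.62,0,0,0,0],[0.25,-0.62,0,0,0,0]]}}

```text
time_s: 5.7
eef_pos: [522.6, -291.1, 186.6]
tcp_rot: [-0.001, 0.993, 0.12, -0.001]
ft_force: [0.8, 0.8, -1.3]
width: 63.0
grip_force: 30.0
```

{"fn": "move_arm", "kwargs": {"commands": [[0.25,-0.62,0,0,0,0],[0.25,-0.62,0,0,0,0],[0.25,-0.62,0,0,0,0],[0.25,-0.62,0,0,0,0],[0.25,-0.62,0,0,0,0]]}}

```text
time_s: 6.2
eef_pos: [545.8, -125.7, 186.9]
tcp_rot: [-0.001, 0.993, 0.121, -0.001]
ft_force: [0.7, -0.4, -3.3]
width: 62.9
grip_force: 30.0
```

{"fn": "move_arm", "kwargs": {"commands": [[0.17,-0.41,0,0,0,0],[0.07,-0.17,0,0,0,0],[0,0,0,0,0,0],[0,0,0,0,0,0],[0,0,0,0,0,0]]}}

```text
time_s: 6.7
eef_pos: [551.6, -98.3, 188.6]
tcp_rot: [0.0, 0.993, 0.12, -0.0]
ft_force: [-0.0, 0.4, -3.8]
width: 62.6
grip_force: 30.0
```

```bash
python3 - <<'E'
from h import *
s,p,im=snap("wrist","w3");print(s["eef_pos"],s["tcp_rot"],s["ft_force"],s["width"])
print(proj(p,[552.3,-97,48]))
E
```

```text
[551.63134078 -98.30847398 188.60975187] [ 1.15110900e-04  9.92770169e-01  1.20030463e-01 -2.56045342e-04] [-0.02028452  0.37981829 -3.76240864] 62.56980040299423
[279.78904506 209.43411696]
```

View pics/w3.png

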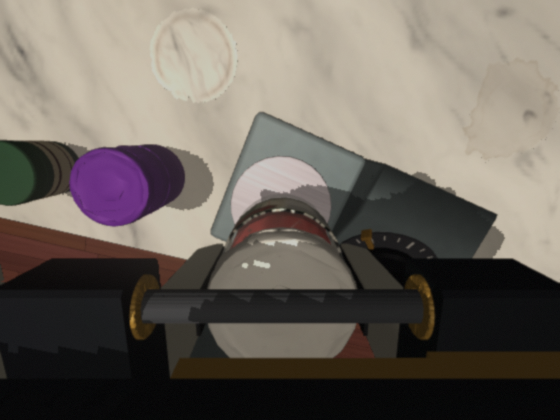

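The plate is centred at about (281,206), within 1–2 mm of the prediction. The jar is held upright above it, and the purple jar at (115,187) is clear of the fingers. Lowering now.

{"fn": "move_arm", "kwargs": {"commands": [[0.03,-0.01,0.25,0,0,0],[0,0,0.4,0,0,0],[0,0,0.4,0,0,0],[0,0,0.3,0,0,0],[0,0,0.15,0,0,0]]}}

```text
time_s: 7.25
eef_pos: [552.0, -96.5, 111.6]
tcp_rot: [-0.001, 0.993, 0.12, -0.001]
ft_force: [-0.1, -0.7, -2.7]
width: 62.9
grip_force: 30.0
```

{"fn": "move_arm", "kwargs": {"commands": [[0,0,0.01,0,0,0],[0,0,0.01,0,0,0],[0,0,0.01,0,0,0],[0,0,0,0,0,0],[0,0,0,0,0,0]]}}

```text
time_s: 7.75
eef_pos: [553.5, -96.4, 113.1]
tcp_rot: [0.0, 0.993, 0.121, 0.001]
ft_force: [1.1, -0.0, -2.5]
width: 62.5
grip_force: 30.0
```

{"fn": "move_arm", "kwargs": {"commands": [[0,0,0.02,0,0,0],[0,0,0.02,0,0,0],[0,0,0.01,0,0,0],[0,0,0,0,0,0],[0,0,0,0,0,0]]}}

```text
time_s: 8.25
eef_pos: [553.2, -96.3, 109.9]
tcp_rot: [-0.0, 0.993, 0.121, -0.0]
ft_force: [0.1, -1.1, -2.4]
width: 62.6
grip_force: 30.0
```

{"fn": "move_arm", "kwargs": {"commands": [[0,0,0.01,0,0,0],[0,0,0.01,0,0,0],[0,0,0,0,0,0],[0,0,0,0,0,0],[0,0,0,0,0,0]]}}

```text
time_s: 8.75
eef_pos: [553.2, -96.4, 109.0]
tcp_rot: [-0.0, 0.993, 0.121, 0.0]
ft_force: [0.2, -0.1, -3.2]
width: 63.0
grip_force: 30.0
```

{"fn": "move_arm", "kwargs": {"commands": [[0,0,0.01,0,0,0],[0,0,0.01,0,0,0],[0,0,0,0,0,0],[0,0,0,0,0,0],[0,0,0,0,0,0]]}}

```text
time_s: 9.25
eef_pos: [553.2, -96.4, 108.0]
tcp_rot: [-0.0, 0.993, 0.121, -0.0]
ft_force: [0.3, 0.3, -3.0]
width: 62.7
grip_force: 30.0
```

{"fn": "move_arm", "kwargs": {"commands": [[0,0,0.01,0,0,0],[0,0,0.01,0,0,0],[0,0,0,0,0,0],[0,0,0,0,0,0],[0,0,0,0,0,0]]}}

```text
time_s: 9.75
eef_pos: [553.2, -96.3, 107.2]
tcp_rot: [0.0, 0.993, 0.121, 0.0]
ft_force: [-0.3, 0.0, 0.1]
width: 62.5
grip_force: 30.0
```

The weight has been taken up by the plate (vertical force about 0). Releasing and going up.

{"fn": "move_arm", "kwargs": {"commands": [[0,0,0,0,0,0],[0,0,0,0,0,0],[0,0,0,0,0,0],[0,0,0,0,0,0],[0,0,0,0,0,0]], "grip": -1}}

```text
time_s: 10.25
eef_pos: [553.2, -96.4, 107.0]
tcp_rot: [-0.0, 0.993, 0.121, 0.0]
ft_force: [0.7, 0.6, 0.1]
width: 92.4
grip_force: 0.0
```

{"fn": "move_arm", "kwargs": {"commands": [[0,0,0,0,0,0],[0,0,-0.1,0,0,0],[0,0,-0.3,0,0,0],[0,0,-0.5,0,0,0],[0,0,-0.6,0,0,0]]}}

```text
time_s: 10.75
eef_pos: [552.4, -96.1, 182.1]
tcp_rot: [-0.001, 0.993, 0.121, -0.001]
ft_force: [0.6, 0.4, 0.5]
width: 93.2
grip_force: 0.0
```

{"fn": "move_arm", "kwargs": {"commands": [[0,0,-0.6,0,0,0],[0,0,-0.5,0,0,0],[0,0,-0.2,0,0,0],[0,0,0,0,0,0],[0,0,0,0,0,0]]}}

```text
time_s: 11.25
eef_pos: [552.6, -96.2, 245.9]
tcp_rot: [-0.0, 0.993, 0.121, -0.001]
ft_force: [0.2, 0.9, -0.4]
width: 92.9
grip_force: 0.0
```

The jar is released on the plate. Next I'm planning a tilted view looking along the dial axis.

```bash
cat >> h.py <<'E'
def frame(yaw,cw):
    """dial/tool axes; cw = tool x direction, deg clockwise from uphill"""
    y=np.radians(yaw);a=np.radians(35)
    X=np.array([np.cos(y),np.sin(y),0]);L=np.array([-np.sin(y),np.cos(y),0]);Z=np.array([0,0,1.])
    n=-np.sin(a)*X+np.cos(a)*Z;u=np.cos(a)*X+np.sin(a)*Z
    c=np.radians(cw);x=np.cos(c)*u-np.sin(c)*L
    return u,L,n,np.c_[x,np.cross(-n,x),-n]
def go(pos,Rt,s=None):
    s=s or sense();R=Ro.from_quat(np.roll(s["tcp_rot"],-1)).as_matrix()
    print("shift/50",np.round(R.T@(pos-s["eef_pos"])/50,3),"rotvec/60deg",np.round(Ro.from_matrix(R.T@Rt).as_rotvec(degrees=True)/60,3),"rotvec/8.59",np.round(Ro.from_matrix(R.T@Rt).as_rotvec(degrees=True)/8.59,2))
E
python3 - <<'E'
from h import *
np.set_printoptions(precision=1,suppress=True)
T=camera_params("top");g=onz(T,(317.6,259.6),75);print(g)
_,W=pickle.load(open("pics/w1.pkl","rb"));print(onz(W,(186,84),75),onz(W,(186,84),55))
u,L,n,R=frame(-8.8,0);t=g+85*n-35*u;print(t);print(sense()["joint_pos"])
go(t,R)
E
```

```text
[ 514.3 -205.5   75. ]
[ 523.  -214.6   75. ] [ 524.7 -208.3   55. ]
[ 437.8 -193.7  124.6]
[-0.4  0.3  1.5 -0.   1.4  1. ]
shift/50 [-2.7  1.3  2.4] rotvec/60deg [-0.1  0.6  0.4] rotvec/8.59 [-0.8  4.   2.5]
```

{"fn": "move_arm", "kwargs": {"commands": [[-0.54,0.26,0.3,0,0,0],[-0.54,0.26,0.3,0,0,0],[-0.54,0.26,0.5,0,0,0],[-0.54,0.26,0.6,0,0,0],[-0.54,0.26,0.7,0,0,0]]}}

```text
time_s: 11.75
eef_pos: [436.2, -191.9, 125.1]
tcp_rot: [-0.0, 0.993, 0.121, -0.0]
ft_force: [0.0, 0.1, -0.6]
width: 92.8
grip_force: 0.0
```

{"fn": "move_arm", "kwargs": {"commands": [[0,0,0,-0.023,0.115,0.072],[0,0,0,-0.023,0.115,0.072],[0,0,0,-0.023,0.115,0.072],[0,0,0,-0.023,0.115,0.072],[0,0,0,-0.023,0.115,0.072]]}}

```text
time_s: 12.25
eef_pos: [437.2, -188.8, 125.2]
tcp_rot: [0.018, 0.958, -0.058, 0.282]
ft_force: [0.7, 1.4, 0.3]
width: 93.1
grip_force: 0.0
```

{"fn": "move_arm", "kwargs": {"commands": [[0,0,0,0,0,0],[0,0,0,0,0,0],[0,0,0,0,0,0],[0,0,0,0,0,0],[0,0,0,0,0,0]]}}

```text
time_s: 12.75
eef_pos: [439.7, -189.8, 127.0]
tcp_rot: [0.018, 0.958, -0.054, 0.281]
ft_force: [-0.2, -0.6, -0.7]
width: 92.7
grip_force: 0.0
```

```bash
python3 - <<'E'
from h import *
s,p,im=snap("wrist","w4");print(s["eef_pos"],s["tcp_rot"],s["joint_pos"])
u,L,n,R=frame(-8.8,0);g=np.array([518,-207,75]);go(g+85*n-35*u,R,s);print(proj(p,g))
E
```

```text
[ 439.72877842 -189.82809235  127.02034969] [ 0.01821932  0.95788512 -0.0543957   0.28136321] [-0.95821065  0.0256348   2.30194768  0.83649076  0.57184874  0.06252783]
shift/50 [0.013 0.102 0.067] rotvec/60deg [-0.017  0.037  0.033] rotvec/8.59 [-0.12  0.26  0.23]
[291.6792339  176.75085582]
```

View pics/w4.png

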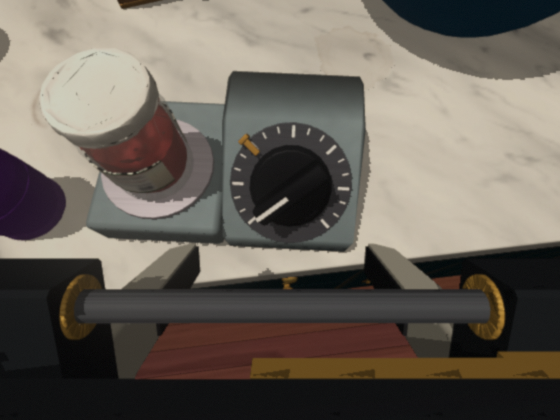

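The jar stands upright fully on the plate. The dial is centred near (291,184), with its pointer line at (272,210) to the lower left and the clip at (249,146). Enlarging to read angles.

```bash
python3 - <<'E'
import cv2
im=cv2.imread("pics/w4.png");cv2.imwrite("pics/crop4.png",cv2.resize(im[115:250,215:370],None,fx=4.4,fy=4.4,interpolation=cv2.INTER_CUBIC))
E
```

```text
(no output)
```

View pics/crop4.png

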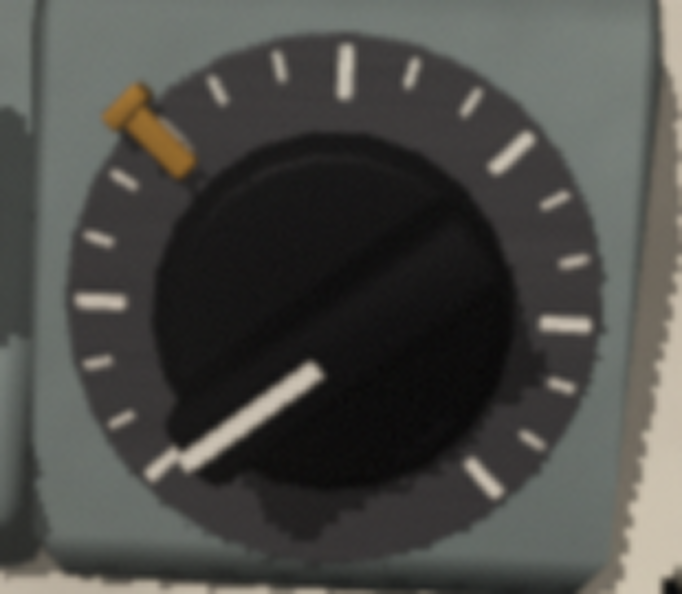

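{"fn": "move_arm", "kwargs": {"commands": [[-0.1,0.2,-0.1,0,0,0],[-0.1,0.2,-0.1,0,0,0],[-0.1,0.2,-0.1,0,0,0],[-0.1,0.2,-0.1,0,0,0],[-0.1,0.2,-0.1,0,0,0]]}}

```text
time_s: 13.3
eef_pos: [398.8, -235.6, 134.6]
tcp_rot: [0.018, 0.958, -0.055, 0.281]
ft_force: [0.8, 0.8, -0.2]
width: 92.7
grip_force: 0.0
```

{"fn": "move_arm", "kwargs": {"commands": [[0,0,0,0,0,0],[0,0,0,0,0,0],[0,0,0,0,0,0],[0,0,0,0,0,0],[0,0,0,0,0,0]]}}

```text
time_s: 13.8
eef_pos: [399.2, -234.7, 134.3]
tcp_rot: [0.018, 0.958, -0.055, 0.281]
ft_force: [0.2, -0.1, -0.4]
width: 93.1
grip_force: 0.0
```

```bash
cat > fit.py <<'E'
from h import *
from scipy.optimize import least_squares
np.set_printoptions(precision=2,suppress=True)
ticks=np.arange(0,271,15.)
def pts(q):   # q: panel-centre xyz, yaw, r_long, r_short
    u,L,n,_=frame(q[3],0);a=np.radians(135-ticks)
    r=np.where(ticks%45==0,q[4],q[5])
    return q[:3]+r[:,None]*(np.cos(a)[:,None]*u+np.sin(a)[:,None]*L)
def blobs(out):
    g=cv2.imread(f"pics/{out}.png");m=(g.min(2)>125).astype(np.uint8)
    k,_,st,c=cv2.connectedComponentsWithStats(m,connectivity=8)
    return c[1:][(st[1:,4]>3)&(st[1:,4]<90)]
def fit(outs,q0):
    D=[(pickle.load(open(f"pics/{o}.pkl","rb"))[1],blobs(o)) for o in outs]
    q=np.array(q0,float)
    for tol in(10,6,4,3):
        M=[]
        for p,b in D:
            for i,X in enumerate(pts(q)):
                if ticks[i] in(0,90): continue
                d=np.linalg.norm(b-proj(p,X),axis=1);j=d.argmin()
                if d[j]<tol:M.append((p,i,b[j]))
        f=lambda q:np.ravel([proj(p,pts(q)[i])-c for p,i,c in M])
        r=least_squares(f,q,loss="soft_l1");q=r.x
    return q,len(M),np.sqrt(np.mean(r.fun**2))*1.4
E
python3 - <<'E'
from fit import *
s,p,im=snap("wrist","w5");print(s["eef_pos"])
p4=pickle.load(open("pics/w4.pkl","rb"))[1]
c=onz(p4,(215+334/4.4,115+310/4.4),46);print(c)
for o in(["w4"],["w5"],["w4","w5"]):
    print(o,*fit(o,[*c,-8.8,44.8,46]))
E
```

```text
[ 399.17 -234.72  134.34]
[ 523.95 -208.09   46.  ]
['w4'] [ 1403.99  -374.97 -1926.49    -9.51   407.94   427.02] 16 0.2594089038762545
['w5'] [ 550.59 -201.37    3.57   -9.53   51.96   54.44] 17 0.15316637500121202
['w4', 'w5'] [ 520.19 -206.72   54.22   -9.52   42.96   44.98] 33 0.2206867131684406
```

The two-view fit has 0.2 px residual, with the panel centre at (520,-207,54). Next: clip and pointer angles from both views, with the disc size as a scale check.

```bash
cat >> fit.py <<'E'
def pca(m):
    yx=np.argwhere(m)[:,::-1].astype(float);c=yx.mean(0);e,v=np.linalg.eigh(np.cov((yx-c).T));d=v[:,1]*2*np.sqrt(e[1])*.87
    return c,d,len(yx)
def ang(X,q):
    u,L,n,_=frame(q[3],0);d=X-q[:3];return 135-np.degrees(np.arctan2(d@L,d@u)),np.hypot(d@L,d@u),d@n
def onplane(p,uv,q,h):
    u,L,n,_=frame(q[3],0);K,R,t=[np.array(p[k]) for k in("K","R","t")]
    d=R.T@np.linalg.solve(K,[*uv,1]);c=-R.T@t
    return c+d*((q[:3]+h*n-c)@n)/(d@n)
E
python3 - <<'E'
from fit import *
q,_,_=fit(["w4","w5"],[522,-207,50,-9,44,46]);np.save("q.npy",q)
u,L,n,_=frame(q[3],0);C=[];
for o in("w4","w5"):
    p=pickle.load(open(f"pics/{o}.pkl","rb"))[1];im=cv2.imread(f"pics/{o}.png");h=cv2.cvtColor(im,cv2.COLOR_BGR2HSV)
    c0=proj(p,q[:3]);Y,X=np.mgrid[:420,:560];near=np.hypot(X-c0[0],Y-c0[1])<75
    m=near&(h[...,0]>10)&(h[...,0]<28)&(h[...,1]>120)&(h[...,2]>90);k,l,st,_c=cv2.connectedComponentsWithStats(m.astype(np.uint8))
    m=l==1+st[1:,4].argmax();c,d,N=pca(m)
    print(o,"clip",c,d,N)
    for hh in(4,7,10):print("  h",hh,[np.round(ang(onplane(p,x,q,hh),q)[:2],1) for x in(c-d,c,c+d)])
    w=near&(im.min(2)>125);k,l,st,cc=cv2.connectedComponentsWithStats(w.astype(np.uint8));j=1+st[1:,4].argmax()
    w=l==j;pc,pd,N=pca(w);print("  pointer",pc,pd,N)
    for hh in(38,41.5):print("  h",hh,[np.round(ang(onplane(p,x,q,hh),q)[:2],1) for x in(pc-pd,pc,pc+pd)])
    C.append((p,c,pc))
    e=[proj(p,q[:3]+12.5*n+33*s*L) for s in(-1,1)];print("  disc edges",e)
print("clip tri",ang(tri([a[0] for a in C],[a[1] for a in C]),q));X=tri([a[0] for a in C],[a[2] for a in C]);print("pointer tri",X,ang(X,q))
E
```

```text
w4 clip [248.45 144.35] [8.15 8.4 ] 162
  h 4 [array([87.9, 55.1]), array([87.8, 46.3]), array([87.7, 37.4])]
  h 7 [array([88.3, 54.8]), array([88.3, 46.1]), array([88.3, 37.3])]
  h 10 [array([88.7, 54.5]), array([88.8, 46. ]), array([88.9, 37.3])]
  pointer [286.9  253.78] [-31.49  -1.53] 605
  h 38 [array([287.1,  49.3]), array([-44.9,  43.7]), array([-17. ,  49.6])]
  h 41.5 [array([286.7,  47.8]), array([-44.9,  42.2]), array([-16.5,  48.1])]
  disc edges [array([332.76, 190.73]), array([247.62, 186.52])]
w5 clip [191.43 112.29] [7.93 8.09] 155
  h 4 [array([87.9, 55.1]), array([87.7, 46.3]), array([87.4, 37.4])]
  h 7 [array([88.5, 54.3]), array([88.4, 45.6]), array([88.3, 36.8])]
  h 10 [array([89.1, 53.5]), array([89.1, 44.9]), array([89.2, 36.2])]
  pointer [242.79 104.6 ] [-74.32 -10.07] 1900
  h 38 [array([199.1,  75.2]), array([155.2,  39.9]), array([91.5, 57.9])]
  h 41.5 [array([199.1,  74.9]), array([156. ,  39.9]), array([92.3, 56.9])]
  disc edges [array([269.95, 155.22]), array([190.95, 151.53])]
clip tri (np.float64(87.83199897293856), np.float64(46.25132510543677), np.float64(4.334731843811138))
pointer tri [ 434.71 -208.83  214.73] (np.float64(169.8433191575716), np.float64(28.388360231322018), np.float64(179.63694432649424))
```

```bash
python3 - <<'E'
from fit import *
q=np.load("q.npy");u,L,n,_=frame(q[3],0);C=[]
for o,g in(("w4",(272,210)),("w5",None)):
    p=pickle.load(open(f"pics/{o}.pkl","rb"))[1];im=cv2.imread(f"pics/{o}.png")
    a=np.radians(135);x0=proj(p,q[:3]+41.5*n+18*(np.cos(a)*u+np.sin(a)*L))
    k,l,st,cc=cv2.connectedComponentsWithStats((im.min(2)>110).astype(np.uint8),connectivity=4)
    ok=[j for j in range(1,k) if 40<st[j,4]<250 and np.linalg.norm(cc[j]-x0)<20];print(o,x0,[(cc[j],st[j]) for j in ok])
    j=ok[0];pc,pd,N=pca(l==j)
    for hh in(38,41.5):print("  h",hh,[np.round(ang(onplane(p,x,q,hh),q)[:2],1) for x in(pc-pd,pc,pc+pd)])
    C.append((p,pc))
X=tri(*zip(*C));print(X,ang(X,q))
E
```

```text
w4 [270.9  213.73] [(array([268.55, 210.91]), array([248, 198,  40,  26, 191], dtype=int32))]
  h 38 [array([-7.,  3.]), array([ 6.3, 18.8]), array([ 7.4, 35. ])]
  h 41.5 [array([5.2, 2.4]), array([ 8.3, 18. ]), array([ 8.5, 34. ])]
w5 [206.56 172.98] [(array([207.5 , 169.43]), array([194, 158,  28,  24, 160], dtype=int32))]
  h 38 [array([6.4, 3.2]), array([ 5.7, 16.6]), array([ 5.6, 30.3])]
  h 41.5 [array([2.3, 2.3]), array([ 5.1, 15.6]), array([ 5.3, 29.1])]
[ 493.45 -187.7    75.7 ] (np.float64(5.406117027620269), np.float64(18.601528953842767), np.float64(34.52408576946268))
```

```bash
python3 - <<'E'
from fit import *
q=np.load("q.npy");u,L,n,_=frame(q[3],0)
p4,p5=[pickle.load(open(f"pics/{o}.pkl","rb"))[1] for o in("w4","w5")]
X=tri([p4,p5],[(272.1,209.9),(207.5,169.4)]);print(X,ang(X,q))
for hh in(35,38,41.5):print(hh,[np.round(ang(onplane(p4,x,q,hh),q)[:2],1) for x in((257.,220.7),(272.1,209.9),(287.3,199.1))])
# jar vs gripper body clearance, tool at grip
g=q[:3]+34.5*n;print("grip",g)
j=np.array([553,-97,0]);th=np.linspace(0,2*np.pi,73)
J=np.array([j+[31.5*np.cos(t),31.5*np.sin(t),z] for t in th for z in np.arange(48,143,4)])
for th0 in np.arange(5,95,12):
    R=frame(q[3],th0-135)[3];P_=(J-g)@R   # tool coords
    b=P_[P_[:,2]<-65];d=lambda P,hx,hy:np.hypot(np.maximum(abs(P[:,0])-hx,0),np.maximum(abs(P[:,1])-hy,0)).min() if len(P) else 999
    f=P_[P_[:,2]>-65];print(th0,"body",d(b,37.5,94),"z below body",(P_[(abs(P_[:,0])<37.5)&(abs(P_[:,1])<94)][:,2].min(initial=99)),"fingers op30 ",d(f[f[:,2]<20],8,33),"op93",d(f[f[:,2]<20],8,64))
E
```

```text
[ 490.77 -189.6    82.24] (np.float64(5.191663461140394), np.float64(15.639314854601613), np.float64(41.216318492566046))
35 [array([ 3.4, 30.7]), array([ 1.5, 17. ]), array([-15.5,   3.7])]
38 [array([ 4.4, 29.8]), array([ 3.2, 16.3]), array([-9. ,  3.1])]
41.5 [array([ 5.6, 28.9]), array([ 5.4, 15.6]), array([2.1, 2.5])]
grip [ 500.67 -203.44   82.48]
5 body 999 z below body -36.7799239068399 fingers op30  55.06865188218712 op93 34.87262908110389
17 body 999 z below body 99.0 fingers op30  59.65861497400986 op93 45.03387434277722
29 body 999 z below body 99.0 fingers op30  65.35425552547088 op93 56.81019269037356
41 body 999 z below body 99.0 fingers op30  71.853950139712 op93 69.73827668102298
53 body 999 z below body 99.0 fingers op30  76.81061285357511 op93 76.81061285357511
65 body 999 z below body 99.0 fingers op30  76.15264802915186 op93 76.15264802915186
77 body 999 z below body 99.0 fingers op30  70.19160516180172 op93 69.52932563010701
89 body 999 z below body 99.0 fingers op30  63.774413899986776 op93 58.369334121162055
```

The bar height (41.2 mm above the panel, expected 41.5) confirms the model. The pointer is at about 5.3° and the clip at about 88.1°, so the dial needs about 82.8° clockwise. I'll move to the pre-grasp pose 60 mm out along the axis.

```bash
cat >> fit.py <<'E'
q=np.load("q.npy")
def pre(off,th,flip=180):
    u,L,n,R=frame(q[3],th-135+flip);s=sense()
    R0=Ro.from_quat(np.roll(s["tcp_rot"],-1)).as_matrix();rv=Ro.from_matrix(R0.T@R).as_rotvec(degrees=True)
    t=q[:3]+(34.5+off)*n
    print("rot/60",np.round(rv/60,3),"deg",np.linalg.norm(rv).round(2),"shift/50 before rot",np.round(R0.T@(t-s["eef_pos"])/50,3),"after rot",np.round(R.T@(t-s["eef_pos"])/50,3),"J",s["joint_pos"].round(2))
E
python3 -c "
from fit import *
pre(60,5.3)"
```

```text
rot/60 [-0.01  0.04  0.88] deg 52.86 shift/50 before rot [ 1.03 -0.89  0.72] after rot [-0.12 -1.35  0.74] J [-1.16  0.    2.3   0.81  0.7  -0.08]
```

{"fn": "move_arm", "kwargs": {"commands": [[0,0,0,-0.001,0.005,0.11],[0,0,0,-0.001,0.005,0.11],[0,0,0,-0.001,0.005,0.11],[0,0,0,-0.001,0.005,0.11],[0,0,0,-0.001,0.005,0.11]]}}

```text
time_s: 14.35
eef_pos: [399.1, -235.1, 134.4]
tcp_rot: [-0.06, 0.898, -0.328, 0.287]
ft_force: [-0.5, -0.6, -0.3]
width: 92.7
grip_force: 0.0
```

{"fn": "move_arm", "kwargs": {"commands": [[0,0,0,-0.001,0.005,0.11],[0,0,0,-0.001,0.005,0.11],[0,0,0,-0.001,0.005,0.11],[0,0,0,0,0,0],[0,0,0,0,0,0]]}}

```text
time_s: 14.85
eef_pos: [399.0, -235.1, 134.4]
tcp_rot: [-0.104, 0.828, -0.475, 0.279]
ft_force: [-0.2, -0.4, -0.2]
width: 93.1
grip_force: 0.0
```

{"fn": "move_arm", "kwargs": {"commands": [[-0.02,-0.27,0.14,0,0,0],[-0.02,-0.27,0.14,0,0,0],[-0.02,-0.27,0.14,0,0,0],[-0.02,-0.27,0.14,0,0,0],[-0.02,-0.27,0.14,0,0,0]]}}

```text
time_s: 15.35
eef_pos: [466.6, -198.6, 133.4]
tcp_rot: [-0.104, 0.828, -0.475, 0.279]
ft_force: [-0.4, -1.0, -0.1]
width: 92.8
grip_force: 0.0
```

{"fn": "move_arm", "kwargs": {"commands": [[0,0,0,0,0,0],[0,0,0,0,0,0],[0,0,0,0,0,0],[0,0,0,0,0,0],[0,0,0,0,0,0]]}}

```text
time_s: 15.85
eef_pos: [465.6, -199.3, 133.4]
tcp_rot: [-0.104, 0.827, -0.476, 0.279]
ft_force: [0.2, -0.1, 0.6]
width: 93.1
grip_force: 0.0
```

```bash
python3 -c "
from fit import *
pre(60,5.3);pre(0,5.3)"
```

```text
rot/60 [ 0.  0. -0.] deg 0.33 shift/50 before rot [-0.03 -0.02  0.04] after rot [-0.03 -0.02  0.04] J [-0.91  0.05  2.27  0.89  0.52  0.98]
rot/60 [ 0.  0. -0.] deg 0.33 shift/50 before rot [-0.03 -0.02  1.24] after rot [-0.03 -0.02  1.24] J [-0.91  0.05  2.27  0.89  0.52  0.98]
```

{"fn": "move_arm", "kwargs": {"commands": [[-0.03,-0.02,0.15,0,0,0],[0,0,0.25,0,0,0],[0,0,0.3,0,0,0],[0,0,0.2,0,0,0],[0,0,0.15,0,0,0]]}}

```text
time_s: 16.35
eef_pos: [495.6, -202.0, 89.0]
tcp_rot: [-0.104, 0.827, -0.476, 0.279]
ft_force: [-0.2, -0.3, 0.6]
width: 92.9
grip_force: 0.0
```

{"fn": "move_arm", "kwargs": {"commands": [[0,0,0.1,0,0,0],[0,0,0.06,0,0,0],[0,0,0,0,0,0],[0,0,0,0,0,0],[0,0,0,0,0,0]]}}

```text
time_s: 16.85
eef_pos: [500.0, -202.9, 83.8]
tcp_rot: [-0.104, 0.827, -0.476, 0.28]
ft_force: [0.4, -0.2, -0.7]
width: 93.1
grip_force: 0.0
```

```bash
python3 -c "
from fit import *
pre(0,5.3);s=sense();print(s['ft_force'])"
```

```text
rot/60 [ 0.  0. -0.] deg 0.3 shift/50 before rot [0.01 0.01 0.03] after rot [0.01 0.01 0.03] J [-0.83  0.22  2.26  1.16  0.39  0.74]
[ 0.37 -0.18 -0.73]
```

{"fn": "move_arm", "kwargs": {"commands": [[0,0,0.02,0,0,0],[0,0,0,0,0,0],[0,0,0,0,0,0],[0,0,0,0,0,0],[0,0,0,0,0,0]], "grip": 1}}

```text
time_s: 17.35
eef_pos: [500.6, -202.9, 82.8]
tcp_rot: [-0.104, 0.827, -0.476, 0.279]
ft_force: [0.0, -0.3, -0.0]
width: 57.3
grip_force: 0.0
```

{"fn": "move_arm", "kwargs": {"commands": [[0,0,0,0,0,0],[0,0,0,0,0,0],[0,0,0,0,0,0],[0,0,0,0,0,0],[0,0,0,0,0,0]]}}

```text
time_s: 17.85
eef_pos: [500.6, -202.8, 82.7]
tcp_rot: [-0.104, 0.827, -0.476, 0.279]
ft_force: [0.6, 0.8, 0.6]
width: 17.6
grip_force: 0.0
```

```bash
python3 -c "
from fit import *
pre(0,5.3);s=sense();print(s['ft_force'],s['moment'],s['width'],s['grip_force'])"
```

```text
rot/60 [ 0.  0. -0.] deg 0.33 shift/50 before rot [0.01 0.01 0.01] after rot [0.01 0.01 0.01] J [-0.83  0.22  2.26  1.17  0.39  0.74]
[0.6  0.76 0.63] [ 0.12  0.3  -0.01] 17.641847952060548 0.0
```

{"fn": "move_arm", "kwargs": {"commands": [[0,0,0,0,0,0],[0,0,0,0,0,0],[0,0,0,0,0,0],[0,0,0,0,0,0],[0,0,0,0,0,0]]}}

```text
time_s: 18.35
eef_pos: [500.1, -203.2, 82.4]
tcp_rot: [-0.103, 0.827, -0.477, 0.279]
ft_force: [-4.7, -1.9, -0.2]
width: 15.1
grip_force: 30.0
```

{"fn": "move_arm", "kwargs": {"commands": [[0,0,0,0,0,0.04],[0,0,0,0,0,0.08],[0,0,0,0,0,0.08],[0,0,0,0,0,0.08],[0,0,0,0,0,0.04]]}}

```text
time_s: 18.85
eef_pos: [500.0, -203.2, 82.4]
tcp_rot: [-0.149, 0.735, -0.609, 0.258]
ft_force: [-5.0, -2.4, 0.5]
width: 14.9
grip_force: 30.0
```

```bash
python3 -c "
from fit import *
pre(0,88.1);s=sense();print(s['ft_force'],s['moment'],s['width'],s['grip_force'])"
```

```text
rot/60 [ 0.01 -0.    1.06] deg 63.4 shift/50 before rot [ 0.01 -0.01  0.01] after rot [-0.01 -0.01  0.01] J [-0.83  0.22  2.26  1.17  0.39  1.07]
[-5.01 -2.37  0.49] [-0.23  0.93 -0.19] 14.930100977985916 30.008517801761627
```

{"fn": "move_arm", "kwargs": {"commands": [[0,0,0,0,0,0.07],[0,0,0,0,0,0.1],[0,0,0,0,0,0.1],[0,0,0,0,0,0.1],[0,0,0,0,0,0.1]]}}

```text
time_s: 19.35
eef_pos: [499.9, -203.2, 82.3]
tcp_rot: [0.207, -0.564, 0.77, -0.213]
ft_force: [-4.9, -2.8, -0.3]
width: 14.6
grip_force: 30.0
```

{"fn": "move_arm", "kwargs": {"commands": [[0,0,0,0,0,0.1],[0,0,0,0,0,0.1],[0,0,0,0,0,0.1],[0,0,0,0,0,0.1],[0,0,0,0,0,0.07]]}}

```text
time_s: 19.85
eef_pos: [499.8, -203.2, 82.2]
tcp_rot: [0.253, -0.36, 0.884, -0.157]
ft_force: [-6.4, -2.4, 0.1]
width: 14.7
grip_force: 30.0
```

{"fn": "move_arm", "kwargs": {"commands": [[0,0,0,0,0,0.07],[0,0,0,0,0,0.03],[0,0,0,0,0,0],[0,0,0,0,0,0],[0,0,0,0,0,0]]}}

```text
time_s: 20.35
eef_pos: [499.8, -203.1, 82.2]
tcp_rot: [0.26, -0.315, 0.901, -0.144]
ft_force: [-6.3, -2.5, -0.7]
width: 14.6
grip_force: 30.0
```

```bash
python3 -c "
from fit import *
pre(0,88.1);s=sense();print(s['ft_force'],s['moment'],s['width'],s['grip_force'])"
```

```text
rot/60 [ 0.   -0.01  0.02] deg 1.21 shift/50 before rot [-0.01 -0.02  0.01] after rot [-0.01 -0.02  0.01] J [-0.83  0.22  2.26  1.17  0.39  2.16]
[-6.27 -2.48 -0.68] [-0.15  0.89 -0.35] 14.637303562590002 29.996131360530853
```

{"fn": "move_arm", "kwargs": {"commands": [[0,0,0,0,0,0.018],[0,0,0,0,0,0],[0,0,0,0,0,0],[0,0,0,0,0,0],[0,0,0,0,0,0]]}}

```text
time_s: 20.85
eef_pos: [499.8, -203.1, 82.2]
tcp_rot: [0.262, -0.306, 0.904, -0.141]
ft_force: [-7.6, -2.5, -0.2]
width: 15.0
grip_force: 30.0
```

{"fn": "move_arm", "kwargs": {"commands": [[0,0,0,0,0,0],[0,0,0,0,0,0],[0,0,0,0,0,0],[0,0,0,0,0,0],[0,0,0,0,0,0]], "grip": -1}}

```text
time_s: 21.35
eef_pos: [500.7, -202.8, 82.8]
tcp_rot: [0.263, -0.307, 0.904, -0.141]
ft_force: [-0.5, -0.8, 0.4]
width: 50.0
grip_force: 0.0
```

{"fn": "move_arm", "kwargs": {"commands": [[0,0,0,0,0,0],[0,0,-0.1,0,0,0],[0,0,-0.3,0,0,0],[0,0,-0.4,0,0,0],[0,0,-0.4,0,0,0]]}}

```text
time_s: 21.85
eef_pos: [466.1, -196.8, 132.3]
tcp_rot: [0.262, -0.307, 0.904, -0.141]
ft_force: [-0.3, 0.0, -0.0]
width: 89.5
grip_force: 0.0
```

```bash
python3 -c "
from fit import *
pre(60,88.1,60)
u,L,n,R=frame(q[3],0);t=q[:3]+34.5*n+85*n-70*u;go(t,R)"
```

```text
rot/60 [ 0.01  0.   -2.  ] deg 119.92 shift/50 before rot [ 0.01 -0.01  0.02] after rot [0.01 0.01 0.02] J [-0.9   0.05  2.27  0.89  0.51  2.43]
shift/50 [ 0.97  1.01 -0.47] rotvec/60deg [ 0.01  0.   -2.22] rotvec/8.59 [  0.05   0.03 -15.49]
```

{"fn": "move_arm", "kwargs": {"commands": [[0.19,0.2,-0.09,0,0,0],[0.19,0.2,-0.09,0,0,0],[0.19,0.2,-0.09,0,0,0],[0.19,0.2,-0.09,0,0,0],[0.19,0.2,-0.09,0,0,0]]}}

```text
time_s: 22.35
eef_pos: [397.6, -186.1, 111.4]
tcp_rot: [0.263, -0.307, 0.904, -0.141]
ft_force: [-0.9, -2.0, -0.4]
width: 93.4
grip_force: 0.0
```

{"fn": "move_arm", "kwargs": {"commands": [[0,0,0,0,0,-0.138],[0,0,0,0,0,-0.138],[0,0,0,0,0,-0.138],[0,0,0,0,0,-0.138],[0,0,0,0,0,-0.138]]}}

```text
time_s: 22.85
eef_pos: [398.0, -186.3, 111.5]
tcp_rot: [0.195, -0.609, 0.735, -0.225]
ft_force: [0.1, -0.1, 0.1]
width: 93.0
grip_force: 0.0
```

{"fn": "move_arm", "kwargs": {"commands": [[0,0,0,0,0,-0.138],[0,0,0,0,0,-0.138],[0,0,0,0,0,-0.138],[0,0,0,0,0,-0.138],[0,0,0,0,0,-0.138]]}}

```text
time_s: 23.35
eef_pos: [398.1, -186.3, 111.5]
tcp_rot: [-0.103, 0.829, -0.473, 0.28]
ft_force: [-0.0, -0.4, 0.6]
width: 93.0
grip_force: 0.0
```

{"fn": "move_arm", "kwargs": {"commands": [[0,0,0,0,0,-0.138],[0,0,0,0,0,-0.138],[0,0,0,0,0,-0.138],[0,0,0,0,0,-0.138],[0,0,0,0,0,-0.138]]}}

```text
time_s: 23.85
eef_pos: [398.1, -186.3, 111.5]
tcp_rot: [0.003, 0.943, -0.149, 0.298]
ft_force: [0.5, -0.8, 0.0]
width: 92.8
grip_force: 0.0
```

{"fn": "move_arm", "kwargs": {"commands": [[0,0,0,0,0,-0.138],[0,0,0,0,0,0],[0,0,0,0,0,0],[0,0,0,0,0,0],[0,0,0,0,0,0]]}}

```text
time_s: 24.35
eef_pos: [398.2, -186.4, 111.4]
tcp_rot: [0.023, 0.951, -0.084, 0.297]
ft_force: [0.4, 1.0, 0.2]
width: 92.9
grip_force: 0.0
```

```bash
python3 - <<'E'
from fit import *
s,p,im=snap("wrist","w6");print(s["eef_pos"],s["joint_pos"].round(2))
q6,N,r=fit(["w6","w4","w5"],q);print(q6,N,r)
c=proj(p,q[:3]).astype(int);y,x=max(c[1]-70,0),c[0]-75;print(x,y)
cv2.imwrite("pics/crop6.png",cv2.resize(im[y:y+140,x:x+150],None,fx=4,fy=4,interpolation=cv2.INTER_CUBIC))
E
```

```text
[ 398.2  -186.35  111.35] [-1.1  -0.02  2.43  1.    0.57 -0.17]
[ 520.24 -206.7    54.11   -9.52   42.99   45.01] 49 0.19889003767216182
205 65
```

View pics/crop6.png

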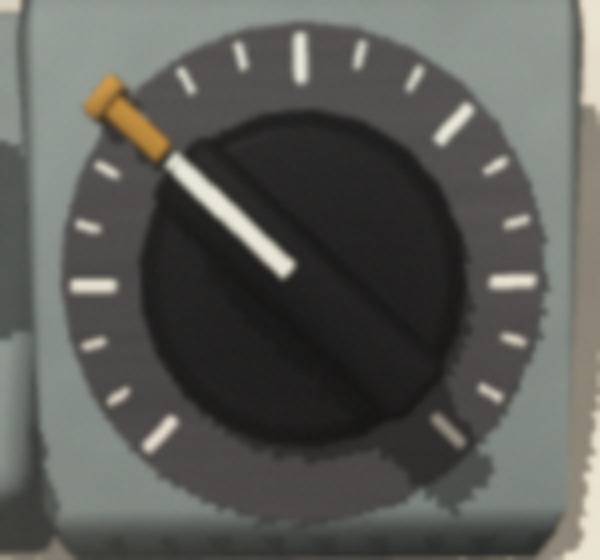

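The pointer line runs from about (287,270) to (172,160) in the crop and ends at the clip at (138,128). Checking the angles with parallax removed.

```bash
cat > meas.py <<'E'
from fit import *
def meas(o):
    p=pickle.load(open(f"pics/{o}.pkl","rb"))[1];im=cv2.imread(f"pics/{o}.png");h=cv2.cvtColor(im,cv2.COLOR_BGR2HSV)
    u,L,n,_=frame(q[3],0);c0=proj(p,q[:3]);Y,X=np.mgrid[:420,:560];near=np.hypot(X-c0[0],Y-c0[1])<75
    m=near&(h[...,0]>10)&(h[...,0]<28)&(h[...,1]>120)&(h[...,2]>90)
    k,l,st,_=cv2.connectedComponentsWithStats(m.astype(np.uint8));c,d,N=pca(l==1+st[1:,4].argmax())
    print(o,"clip",[(hh,np.round(ang(onplane(p,c,q,hh),q)[0],2)) for hh in(4.3,7)])
    a=np.radians(135-88);x0=proj(p,q[:3]+41.5*n+16*(np.cos(a)*u+np.sin(a)*L))
    k,l,st,cc=cv2.connectedComponentsWithStats((im.min(2)>125).astype(np.uint8),connectivity=4)
    j=min((j for j in range(1,k) if 40<st[j,4]<250),key=lambda j:np.linalg.norm(cc[j]-x0));pc,pd,N=pca(l==j)
    print("  pointer",pc,N,[np.round(ang(onplane(p,x,q,41.5),q)[:2],2) for x in(pc-pd,pc,pc+pd)])
    A,B=[onplane(p,x,q,41.5) for x in(pc-pd,pc+pd)];D=A-B;D*=np.sign(D@(np.cos(a)*u+np.sin(a)*L));print("  line direction",135-np.degrees(np.arctan2(D@L,D@u)))
    return p,c,pc
E
python3 -c "
from meas import *
meas('w6')"
```

```text
w6 clip [(4.3, np.float64(87.88)), (7, np.float64(87.88))]
  pointer [261.8  118.16] 206 [array([85.01,  3.01]), array([87.86, 16.72]), array([88.14, 30.14])]
  line direction 88.4836945591262
```

The pointer is at about 88.1° and the clip at 87.9°. One last look to confirm the jar.

View pics/w6.png

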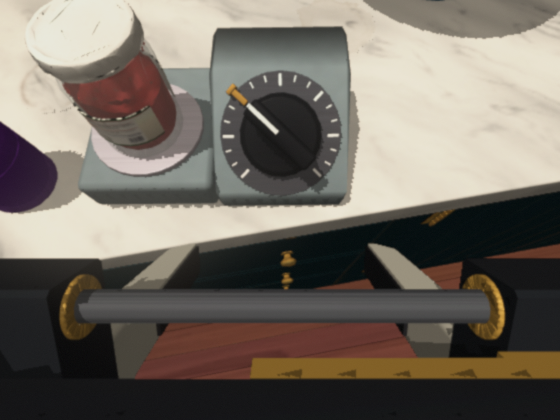

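The jar stands at about (135,125) with its base inside the plate, the pointer is on the clip at (235,93), and the arm is clear of everything.

```bash
python3 -c "
from rig import *
print(finish_job())"
```

```text
the job is handed in; nothing more can be done
None
```

The jam jar stands upright with its whole base on the plate and is let go, the dial is turned to within about half a degree of the brass clip by my measurement, and the job is handed in at about 24 s; the result of the judging was not shown.

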